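# Tip the cork-soled pattern weight onto its sole

## Robot

A 6-joint arm with a two-finger parallel gripper is mounted at the origin on the work surface. World frame = base frame: x ahead of the robot, y to its left, z up, the work surface at z = 0. Lengths are in m, angles in rad, forces in N, time in s.
With the tool pointing down it reaches from about 0.425 to 0.95 m from the base axis. Payload 14.7 kg.
Tool frame: the origin (TCP) lies between the finger pads; the fingertips stand 8 mm ahead of it and the grasp point (between the pads) lies 11 mm behind it; y points along the fingers, z is the direction in which the jaws open and shut, and the axes are right-handed (so a half turn about y gives the same grasp; the last joint's range is limited). The gripper opens to 85 mm and grips with 20 to 120 N. Pads are 22 mm wide; open, the fingers measure 114 mm over their backs; the gripper's body (76 mm by 85 mm) begins 54 mm behind the grasp point. The pads swing forward as they close: fully open they stand 13 mm farther back than shut.
Start: joints at [1.246, 0.48, 1.596, -0, 1.065, -0.047], TCP at [0.178, 0.625, 0.239] pointing down, gripper open.
Joint ranges: [-2.75, 2.75], [-0.82, 2.05], [0.23, 2.67], [-1.56, 4.7], [0.09, 2.69], [-2.92, 2.92]. Speed limits (rad/s): [1.89, 1.89, 2.39, 3.01, 3.01, 3.01].

## Interface

Orientations are given as a unit quaternion [x, y, z, w].
In Python, from bench import bot gives the robot as it stands.
- The arm moves only by the shell command python3 -m jog 'ROWS' [FORCE]. ROWS is text: rows parted by semicolons, each of 7 numbers parted by spaces: the turn, a rotation vector about the tool's x, y, z in degrees, then the shift along the tool's x, y, z in mm, then the opening, from 0 (shut) to 1 (fully open). In form: wx wy wz x y z hand; .... A call has 1 to 5 rows; each row shifts and turns the commanded pose from where the row before left it, along the tool's axes as they then stand; what a row does not reach is not made up. A row lasts 1/10 s, in which the tool goes at most 50 mm and 8.59 degrees, less where a joint would pass 70% of its speed; a pose out of reach is approached as far as the arm can. A call with a gripper value outside its range is refused whole. The fingers move at their own pace and stop on an object; FORCE is the grip in N (left out, the last holds). Time passes only in rows, so rows that do not move let the fingers close. It gives the time, the measured TCP pose, the force and the opening at its end, in the units of the state.
- bot.get_obs(): the state, without advancing time (a new reading comes with each control period).
- bot.snapshot(name): name is "scene" or "top" or "wrist"; returns a dict with "img" (480x640x3 uint8, blue, green, red), "range_z" (480x640 float32, m along the optical axis (not along the pixel's ray), 0 where there is no reading), "K" (3x3 intrinsics, pixels), "eye" and "rotation" of the camera in the world. Camera axes: x right, y up, looking along -z (the intrinsics and any distortion apply to the point x, -y, -z); pixel columns grow to the right and rows downward; lengths in m; the calibration is good to about 2 mm. A picture is of the moment at which its call begins.
- bot.close_job(): hands the job in, once; it reports no verdict.
The state is a dict: "clock": time; "qpos": joint angles; "qd": joint speeds; "joint_efforts": joint torques, N m; "eef_pos": TCP position; "eef_rot": TCP orientation; "wrist_force": force on the tool from outside, world axes, zero at the start; "wrist_torque": the same for the moment, N m; "grip_width": opening from 0.0 (shut) to 1.0 (fully open).
Only numpy, scipy, OpenCV 4.12 (cv2) and the standard library are available. Lean on these libraries where they do the work, as an engineer would, in place of code of your own. Each camera call takes 0.05 s, during which the arm holds its last target. There are 200 camera calls.

## Task

The pink skirt pattern has to be held down for tracing. Two pattern weights stand on end on it: push the one with the light cork sole over, high on its side, so that it topples and comes to rest flat on its cork sole on the pattern. Do not lift it off the pattern, and leave the red-soled weight standing where it is.

Things in the scene. Friction and masses are not known exactly. Their poses are not given: they have to be found in the camera images.
- cork_weight: The weight to tip: dark hardwood block, about 0.45 kg, starts upright, 45 mm deep (x), 60 wide (y), 120 tall (z), any yaw. One broad side is the sole: 8 mm of light tan cork, from above a tan strip along one edge of the top; the opposite side has a round brass button. Origin: centre of the block. +x points out of the sole, z up while it stands. Leaning past 21 degrees it falls by itself.
- cork_sole (a point): Centre of the outer face of the cork sole, 22.5 mm from the block's centre along the block's +x; axes as cork_weight. Pushed by the upper third of its brass-button side, the block tips about the sole's lower edge almost without sliding. Lying on its sole, this point is at the level of the card.
- red_weight: A second weight, same sizes, axes, origin and dark wood, but with a bright red sole (its +x side); stands upright on the pattern 0.25 to 0.32 m from the other, any yaw. To be left standing as it is.
- pattern: The fixed pink card pattern, 380 mm (its x) by 640 mm (its y), on a slightly larger green cutting mat. Origin at table level under the centre of the card; z up. The card's upper side is 5 mm above the table. Besides the two weights, a blue chalk disc (44 mm, 9 high) and an orange thread spool (32 mm, 50 high) sit on its centre line near the edges, out of the way.
Not all that is in view belongs to the job. Leave any purple look-alike of the red_weight alone.

How it is judged:
At the end, for the whole second after the job is handed in: The cork-soled weight lies at rest on its cork sole (sole facing down within 10 degrees, its face within 10 mm of the card's upper side), its centre at least 30 mm inside the edges of the pink card; the red-soled weight stands upright within 10 degrees and within 20 mm of where it started (angle between cork_weight's own x axis and vertical above 2.9716 rad and height (world z) of cork_sole below 0.015 m and x of cork_weight in the frame of pattern between -0.16 and 0.16 m and y of cork_weight in the frame of pattern between -0.29 and 0.29 m and linear speed of cork_weight below 0.02 m/s and angle between red_weight's own z axis and vertical below 0.17 rad and distance of red_weight from where it was at the start of the episode below 0.02 m); the robot touches nothing.
It fails at once if the cork-soled weight is lifted off the pattern (its centre more than 90 mm above the table) (height (world z) of cork_weight above 0.09 m).
It fails at once if the red-soled weight is tipped by more than 20 degrees or moved more than 20 mm (angle between red_weight's own z axis and vertical above 0.35 rad or distance of red_weight from where it was at the start of the episode above 0.02 m).
It also fails if it takes over 27 s, if anything falls off the work surface, if the arm or the gripper's body presses on something with over 40 N, if the wrist force passes 120 N, or if a joint passes its speed limit or range.

## Working session

There is one attempt and no reset: what is moved stays moved. The work goes in short steps, Python scripts to look and compute and a shell command to move; the robot and the scene stay as the last step left them, time stands still between calls to the robot, and variables do not carry over. Pictures are saved under pics/ and viewed, about 8 in all and at most 12, crops included, and the job is handed in when it is done.

```bash
mkdir -p pics; python3 - <<'E'
from bench import bot
import cv2,pickle
o=bot.get_obs();print(o)
d={}
for n in("scene","top"):
    s=bot.snapshot(n);d[n]=s;cv2.imwrite(f"pics/{n}1.png",s["img"]);print(n,s["K"],s["eye"],s["rotation"],[k for k in s])
pickle.dump(d,open("d1.pkl","wb"))
E
```

```text
{'clock': 0.0, 'qpos': array([ 1.24640689e+00,  4.80895241e-01,  1.59688848e+00, -2.33213424e-05,
        1.06513120e+00, -4.65804308e-02]), 'qd': array([ 8.47584421e-04,  6.87110990e-05,  1.25733967e-03, -8.77711226e-04,
        1.58154983e-03, -1.20841980e-03]), 'joint_efforts': array([ 2.41266403e-03, -9.50615788e+01, -4.30214810e+01,  8.98748544e-05,
        1.16190649e-02, -1.57575380e-05]), 'eef_pos': array([0.17809967, 0.62467753, 0.23862582]), 'eef_rot': array([ 0.70075732, -0.09797992,  0.09782166, -0.69983572]), 'wrist_force': array([ 0.31327277, -0.00636052, -0.29456414]), 'wrist_torque': array([ 0.02793135,  0.00379572, -0.03775132]), 'grip_width': 1.0018547083002212}
scene [[596.68225583   0.         319.3519522 ]
 [  0.         596.68225583 236.63342213]
 [  0.           0.           1.        ]] [ 0.96490529 -0.30556479  0.98801644] [0.27204556 0.14938993 0.43198785 0.84679416] ['img', 'range_z', 'K', 'eye', 'rotation']
top [[602.84654603   0.         315.91435439]
 [  0.         602.84654603 239.62179763]
 [  0.           0.           1.        ]] [0.28456457 0.07018339 0.96226359] [-0.04958926  0.05187145  0.71283458 -0.69765114] ['img', 'range_z', 'K', 'eye', 'rotation']
```

View pics/top1.png

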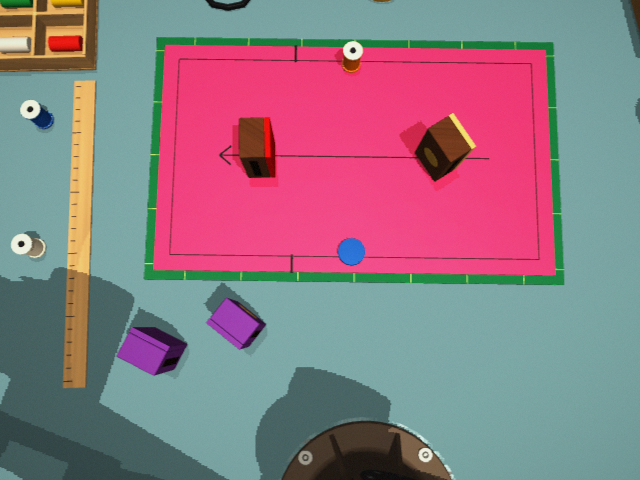

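View pics/scene1.png

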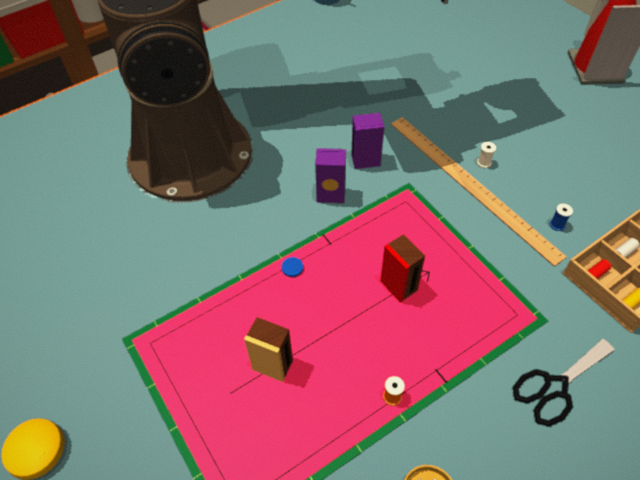

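The top view shows four weight-like blocks:
- (445,147): dark wood with a tan strip and a brass button. This matches cork_weight.
- (257,147): red sole, so red_weight.
- (152,350) and (237,323): purple look-alikes, to be left alone.

Next I'll measure positions and confirm the cork weight in an enlarged crop.

```bash
cat > h.py <<'E'
import numpy as np,cv2
from scipy.spatial.transform import Rotation as R
def world(s,uv,z):
    K=s["K"];uv=np.atleast_2d(uv).astype(float)
    d=np.c_[(uv[:,0]-K[0,2])/K[0,0],-(uv[:,1]-K[1,2])/K[1,1],-np.ones(len(uv))]
    w=R.from_quat(s["rotation"]).apply(d);e=np.array(s["eye"])
    return e+w*((z-e[2])/w[:,2])[:,None]
def cloud(s):
    v,u=np.mgrid[:480,:640];K=s["K"];z=s["range_z"]
    p=np.stack([(u-K[0,2])/K[0,0]*z,-(v-K[1,2])/K[1,1]*z,-z],-1)
    return R.from_quat(s["rotation"]).apply(p.reshape(-1,3)).reshape(480,640,3)+s["eye"]
def block(s,c,r=.06,lo=.117,hi=.133):
    P=cloud(s);m=(abs(P[...,2]-.125)<.008)&(np.hypot(P[...,0]-c[0],P[...,1]-c[1])<r)&(s["range_z"]>0)
    q=P[m];return q,cv2.minAreaRect((q[:,:2]*1000).astype(np.float32)),m
E
python3 - <<'E'
import pickle;from h import *
d=pickle.load(open("d1.pkl","rb"));t=d["top"]
hsv=cv2.cvtColor(t["img"],cv2.COLOR_BGR2HSV)
pk=cv2.inRange(hsv,(160,150,120),(175,255,255))
c=max(cv2.findContours(pk,0,2)[0],key=cv2.contourArea);r=cv2.minAreaRect(world(t,c[:,0],.005)[:,:2].astype(np.float32)*1000);print("card",r)
for n,uv in(("cork",(448,140)),("red",(256,135))):
    g=world(t,uv,.125)[0];q,r,m=block(t,g);print(n,r,cv2.boxPoints(r).round(1).tolist(),q[:,2].mean())
tan=cv2.inRange(hsv,(18,80,120),(35,255,255));tan[:, :400]=0;tan[:100]=0;tan[200:]=0
ys,xs=np.nonzero(tan);print("tan centroid",xs.mean(),ys.mean(),world(t,(xs.mean(),ys.mean()),.125))
cv2.imwrite("pics/crop1.png",np.hstack([cv2.resize(t["img"][100:200,390:490],None,fx=4,fy=4),cv2.resize(d["scene"]["img"][300:400,220:320],None,fx=4,fy=4)]))
o=R.from_quat([ 0.70075732, -0.09797992,  0.09782166, -0.69983572]);print(o.as_matrix().round(3))
E
```

```text
card ((559.263916015625, -0.334259033203125), (639.4317626953125, 379.8155517578125), 87.98138427734375)
cork ((550.5809936523438, -131.18475341796875), (60.6689567565918, 46.39284896850586), 31.418838500976562) [[512.5999755859375, -127.19999694824219], [536.7999877929688, -166.8000030517578], [588.5999755859375, -135.1999969482422], [564.4000244140625, -95.5999984741211]] 0.12509976605687462
red ((556.3161010742188, 152.201904296875), (61.842987060546875, 45.29026412963867), 1.1328855752944946) [[525.0, 174.1999969482422], [525.7999877929688, 128.89999389648438], [587.7000122070312, 130.1999969482422], [586.7999877929688, 175.5]] 0.12528677771321256
tan centroid 466.4413145539906 132.2206572769953 [[ 0.55730269 -0.15409516  0.125     ]]
[[ 0.962 -0.     0.274]
 [-0.274 -0.001  0.962]
 [-0.    -1.    -0.001]]
```

View pics/crop1.png

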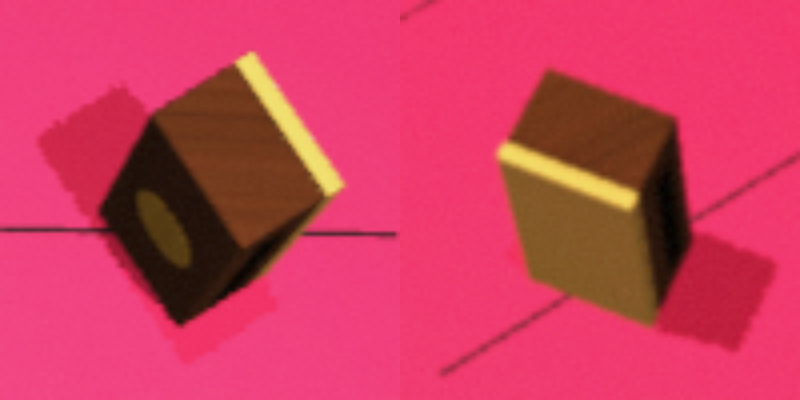

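The crop confirms it. The tan strip runs along the upper-right edge (crop 250,55 to 340,190) and the brass button is on the lower-left face (crop 163,230). So the push direction is about (0.52, -0.85), and the weight should land near (0.594, -0.202), well inside the card. I'll swing over at height with the fingers shut.

```bash
python3 -m jog '0 0 0 40 0 -22 0;0 0 0 40 0 -22 0;0 0 0 40 0 -22 0;0 0 0 40 0 -22 0;0 0 0 40 0 -22 0' 40; python3 -m jog '0 0 0 40 0 -22 0;0 0 0 40 0 -22 0;0 0 0 40 0 -22 0;0 0 0 40 0 -22 0;0 0 0 40 0 -22 0'; python3 -m jog '0 0 0 13 0 -43 0;0 0 0 13 0 -43 0;0 0 0 13 0 -43 0;0 0 0 13 0 -43 0;0 0 0 13 0 -43 0'; python3 -m jog '0 0 0 13 0 -43 0;0 0 0 13 0 -43 0;0 0 0 13 0 -43 0'; python3 -m jog '0 8.5 0 0 0 0 0;0 8.5 0 0 0 0 0;0 8.5 0 0 0 0 0;0 8.5 0 0 0 0 0;0 8.5 0 0 0 0 0'; python3 -m jog '0 0 0 0 0 0 0;0 0 0 0 0 0 0'
cat > off.py <<'E'
from h import *
from bench import bot
o=bot.get_obs();M=R.from_quat(o["eef_rot"]).as_matrix()
n=np.array([.522,-.853,0]);l=np.array([.853,.522,0]);d=o["eef_pos"]-np.array([.5385,-.1114,0])
print("t",o["clock"],"pos",o["eef_pos"].round(4),"along n",(d@n).round(4),"lateral",(d@l).round(4),"grip",o["grip_width"],"F",o["wrist_force"].round(1))
print("M",M.round(3).tolist(),"n in tool",(M.T@n).round(3),"l in tool",(M.T@l).round(3))
E
python3 off.py
```

```text
clock: 0.6
eef_pos: [0.3412, 0.4629, 0.2391]
eef_rot: [0.7, -0.098, 0.098, -0.7]
wrist_force: [0.6, 0.0, -0.6]
grip_width: 0.141
clock: 1.1
eef_pos: [0.5035, 0.3022, 0.2391]
eef_rot: [0.7, -0.098, 0.098, -0.7]
wrist_force: [-0.0, 0.4, 0.7]
grip_width: -0.004
clock: 1.6
eef_pos: [0.5057, 0.0775, 0.2392]
eef_rot: [0.7, -0.098, 0.098, -0.7]
wrist_force: [1.0, 0.2, 0.2]
grip_width: 0.005
clock: 1.9
eef_pos: [0.5078, -0.0573, 0.2392]
eef_rot: [0.7, -0.098, 0.098, -0.7]
wrist_force: [0.7, -0.3, -0.7]
grip_width: -0.0
clock: 2.4
eef_pos: [0.508, -0.0556, 0.2391]
eef_rot: [0.616, -0.347, 0.347, -0.616]
wrist_force: [-1.0, 0.2, -0.5]
grip_width: -0.003
clock: 2.6
eef_pos: [0.5081, -0.0555, 0.2392]
eef_rot: [0.618, -0.344, 0.343, -0.618]
wrist_force: [0.8, 0.3, -0.6]
grip_width: 0.003
t 2.6 pos [ 0.5081 -0.0555  0.2392] along n -0.0635 lateral 0.0033 grip 0.0027784006849462016 F [ 0.8  0.3 -0.6]
M [[0.528, -0.0, 0.849], [-0.849, 0.0, 0.528], [-0.0, -1.0, -0.0]] n in tool [ 1.    -0.    -0.007] l in tool [ 0.007 -0.     1.   ]
```

```bash
python3 -m jog '0 0 0 0 35 -3 0;0 0 0 0 35 0 0;0 0 0 0 35 0 0;0 0 0 0 34 0 0;0 0 0 0 0 0 0'; python3 -m jog '0 0 0 15 0 0 0;0 0 0 15 0 0 0;0 0 0 12 0 0 0;0 0 0 0 0 0 0'; python3 -m jog '0 0 0 5 0 0 0;0 0 0 5 0 0 0;0 0 0 5 0 0 0;0 0 0 5 0 0 0'; python3 off.py; python3 - <<'E'
from bench import bot
import cv2
cv2.imwrite("pics/mid.png",bot.snapshot("scene")["img"][200:440,160:480])
E
```

```text
clock: 3.1
eef_pos: [0.5032, -0.0566, 0.0971]
eef_rot: [0.619, -0.346, 0.342, -0.617]
wrist_force: [0.8, -0.2, 1.1]
grip_width: 0.002
clock: 3.5
eef_pos: [0.5298, -0.0949, 0.1016]
eef_rot: [-0.617, 0.344, -0.347, 0.617]
wrist_force: [0.8, 0.5, 0.5]
grip_width: 0.001
clock: 3.9
eef_pos: [0.5382, -0.11, 0.1003]
eef_rot: [0.617, -0.345, 0.345, -0.617]
wrist_force: [-0.6, 1.0, 0.9]
grip_width: 0.002
t 3.9 pos [ 0.5382 -0.11    0.1003] along n -0.0014 lateral 0.0005 grip 0.0020257560433402638 F [-0.6  1.   0.9]
M [[0.524, -0.0, 0.852], [-0.852, 0.0, 0.524], [-0.0, -1.0, -0.0]] n in tool [ 1.    -0.    -0.002] l in tool [ 0.002 -0.     1.   ]
```

View pics/mid.png

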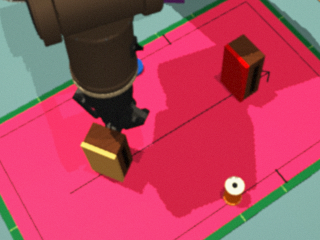

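The gripper is against the upper button side at about (108,125) in the crop. The cork weight at (107,155) is starting to lean, and the red weight at (243,68) is untouched. I'll keep pushing gently, then stop and back away.

```bash
python3 -m jog '0 0 0 5 0 0 0;0 0 0 5 0 0 0;0 0 0 5 0 0 0;0 0 0 5 0 0 0;0 0 0 5 0 0 0'; python3 -m jog '0 0 0 5 0 0 0;0 0 0 4 0 0 0;0 0 0 0 0 0 0;0 0 0 0 0 0 0;0 0 0 0 0 0 0';python3 - <<'E'
from bench import bot
import cv2
cv2.imwrite("pics/mid2.png",bot.snapshot("scene")["img"][200:440,160:480])
E
```

```text
clock: 4.45
eef_pos: [0.5515, -0.1317, 0.1003]
eef_rot: [0.617, -0.345, 0.345, -0.617]
wrist_force: [0.1, 0.4, 0.4]
grip_width: 0.001
clock: 4.95
eef_pos: [0.5558, -0.1387, 0.1003]
eef_rot: [0.617, -0.345, 0.345, -0.617]
wrist_force: [-0.6, 0.1, -0.7]
grip_width: -0.003
```

View pics/mid2.png

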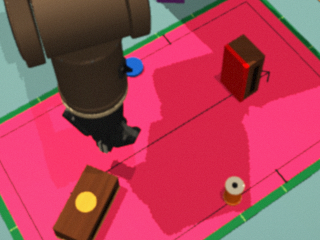

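The weight now lies with its brass button facing up at (86,201) and the cork sole down. The red weight still stands at (243,68). I'll raise the arm, move it clear, and check.

```bash
python3 -m jog '0 0 0 -10 -20 0 0;0 0 0 -20 -30 0 0;0 0 0 -30 -30 0 0;0 0 0 -30 -30 0 0;0 0 0 0 0 0 0'; python3 -m jog '0 0 0 0 0 0 0;0 0 0 0 0 0 0;0 0 0 0 0 0 0'; python3 - <<'E'
from h import *
from bench import bot
import time
t=bot.snapshot("top");cv2.imwrite("pics/top2.png",t["img"])
P=cloud(t)
m=(abs(P[...,2]-.05)<.006)&(np.hypot(P[...,0]-.594,P[...,1]+.202)<.09)&(t["range_z"]>0)
q=P[m];print("cork",cv2.minAreaRect((q[:,:2]*1000).astype(np.float32)))
c,*_=np.linalg.lstsq(np.c_[q[:,:2],np.ones(len(q))],q[:,2],rcond=None);print("tilt deg",np.degrees(np.hypot(c[0],c[1])),"top z",q[:,2].mean())
q,r,_=block(t,(.556,.152));print("red",r,q[:,2].mean());o=bot.get_obs();print(o["clock"],o["wrist_force"])
E
```

```text
clock: 5.5
eef_pos: [0.5085, -0.0601, 0.2137]
eef_rot: [-0.617, 0.343, -0.346, 0.618]
wrist_force: [-0.5, 0.5, -0.0]
grip_width: -0.004
clock: 5.8
eef_pos: [0.5087, -0.0627, 0.2093]
eef_rot: [0.617, -0.346, 0.345, -0.617]
wrist_force: [-0.6, 0.2, -0.6]
grip_width: 0.002
cork ((0.0, 0.0), (0.0, 0.0), 0.0)
tilt deg 0.0 top z nan
red ((557.0707397460938, 152.46109008789062), (61.27225112915039, 45.15937805175781), 0.3451676666736603) 0.12528713194090982
5.85 [-6.65630104e-05 -8.74730890e-01  5.31374318e-02]<stdin>:8: RuntimeWarning: Mean of empty slice.
  ret = ret.dtype.type(ret / rcount)
```

View pics/top2.png

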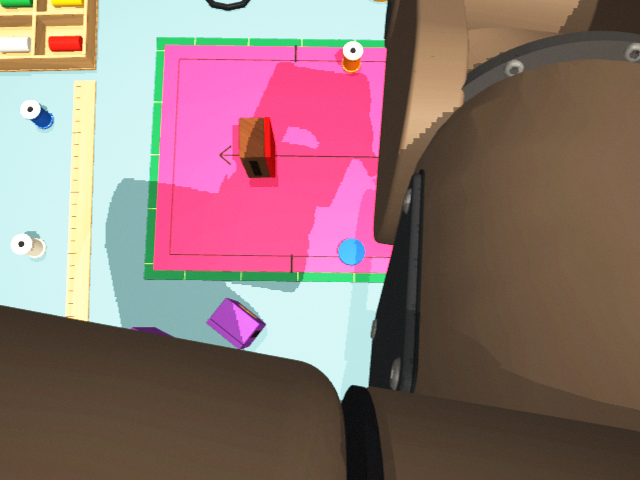

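The red weight is unmoved at (257,147), within 1 mm. The arm hides the cork weight from the top camera, so I'll measure it from the scene camera.

```bash
python3 - <<'E'
from h import *
from bench import bot
from scipy.spatial import cKDTree
for k in range(2):
    t=bot.snapshot("scene");P=cloud(t)
    m=(abs(P[...,2]-.05)<.006)&(np.hypot(P[...,0]-.594,P[...,1]+.202)<.10)&(t["range_z"]>0)
    q=P[m];print("cork",len(q),cv2.minAreaRect((q[:,:2]*1000).astype(np.float32)))
    c,*_=np.linalg.lstsq(np.c_[q[:,:2],np.ones(len(q))],q[:,2],rcond=None);print("tilt deg",np.degrees(np.hypot(c[0],c[1])),"top z",np.median(q[:,2]))
cv2.imwrite("pics/fin.png",t["img"])
E
```

```text
cork 2702 ((597.2508544921875, -209.5438995361328), (61.12057876586914, 120.99361419677734), 31.031240463256836)
tilt deg 0.5165157264035637 top z 0.05044057476361341
cork 2694 ((597.2305908203125, -209.9830780029297), (61.18258285522461, 120.46681213378906), 31.130146026611328)
tilt deg 0.2671112706673884 top z 0.05045259024217141
```

View pics/fin.png

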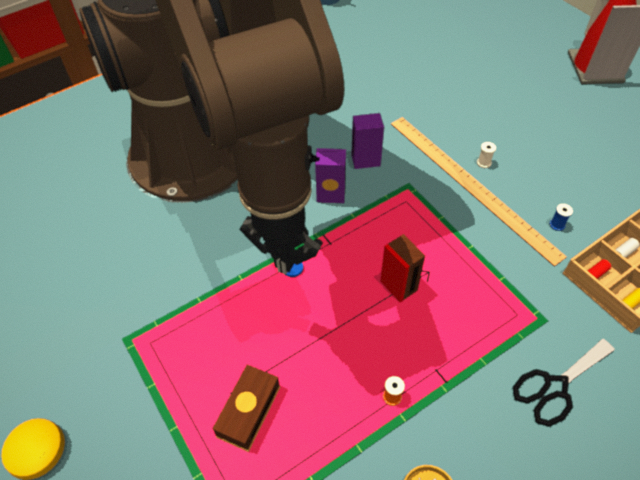

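The cork weight lies flat with its button up at (246,402), at (0.597, -0.210), with its upper face at 50 mm. The red weight stands at (403,268), and the gripper is clear of everything at 0.21 m. I'm handing in.

```bash
python3 -c "
from bench import bot
print(bot.close_job())"
```

```text
the job is handed in; nothing more can be done
None
```

The cork-soled weight now lies flat on its sole on the pink pattern, and I handed the job in at about 6 s of the 27 s allowed. I tipped it with shut fingers, pushing about 92 mm above the table on its brass-button side.

**Last checks before handing in:**
- **Cork weight:** it lies button up, tilted no more than about 0.5°. Its upper face is at 50 mm, so the sole is at card level. Its centre is about 0.04 m (x) and 0.21 m (y) from the card's centre, well inside the limits. Two pictures 0.05 s apart agreed to about 0.5 mm, which is measurement noise.
- **Red weight:** it still stands and moved less than 1 mm, within measurement noise.
- **Robot:** the gripper was clear of everything at 0.21 m height, with no contact force at the wrist.

One check failed: the arm hid the cork weight from the top camera, so I measured its final pose from the scene camera only. It landed about 8 mm farther along than I had predicted, so it slid slightly.

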